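# Stir the rinsed ceramic beads

### The arm

A 7-joint arm with a two-finger parallel gripper is mounted at the origin on a cart in front of the work surface, level with it; the furniture and walls round the work are solid. World frame = base frame: x ahead of the robot, y to its left, z up, the work surface at z = 0. Lengths are in mm, angles in rad, forces in N, time in s.
With the tool pointing down it reaches from about 400 to 900 mm from the base axis. Payload 5.6 kg.
Tool frame: the origin (TCP) lies midway between the tips of the shut fingers; the grasp point (between the pads) lies 19 mm behind it; z points along the fingers, y is the line along which they close (so a half turn about z gives the same grasp; the last joint's range is limited). The gripper opens to 92 mm and grips with 3 to 60 N. Pads are 20 mm wide; open, the fingers measure 128 mm over their backs; the gripper's body (75 mm by 189 mm) begins 69 mm behind the grasp point.
Start: joints at [1.185, 0.468, -0.012, 1.603, 0.006, 1.071, -0.056], TCP at [218.441, -612.203, 214.592] pointing down, gripper open.
Joint ranges: [-2.53, 2.53], [-0.31, 2.02], [-1.57, 1.55], [0.28, 2.44], [-1.29, 4.43], [0.15, 1.84], [-2.92, 2.92]. Speed limits (rad/s): [2.57, 2.57, 3.14, 3.14, 3.14, 3.14, 3.14].

### API

Orientations are given as a rotation vector (axis times angle).
In Python, from cell import robot, grip, kin, viewer gives the robot as it stands. Calls block until the motion is done:
- robot.movep(position, orientation): joint-space move of the TCP to a pose.
- robot.servo_line(position, feed=150, rotation=None): straight line of the TCP; rotation=None keeps the orientation; feed is the mean speed in mm/s.
- robot.goto_joints(angles): joint-space move.
- grip(opening, newtons=None): opening from 0.0 (shut) to 1.0 (fully open); newtons is the grip in N (None keeps the last); returns when the fingers have stopped.
- robot.hold(seconds).
- kin.ik(position, orientation): joint angles nearest the present ones, or None.
- robot.observe(): the state.
- viewer.read_camera(name): name is "scene" or "side" or "wrist"; returns the picture (384x512x3 uint8, red, green, blue); there is no depth.
- viewer.camera_info(name): a dict with "camera_matrix" (3x3 intrinsics, pixels), "k1" (the pictures are not rectified: a ray, as slopes to the right and down, at radius r is drawn at 1 + k1 r^2 times it, then the intrinsics apply), "R" (3x3) and "t" (3): a world point X has camera coordinates R X + t. Camera axes: x right, y down, z forward; pixel columns grow to the right and rows downward; lengths in mm; the calibration is good to about 2 mm. A picture is of the moment at which its call begins: read the wrist's pose just before it. camera_info takes no time and is no camera call; for the wrist camera it gives the pose at the moment of the call.
A pose or a line that the arm cannot do raises robot.IKError and nothing moves.
- robot.job_done(): hands the job in; it is judged then, once.
Trained networks look in the newest picture that a camera, given by its name, has taken for a name from the list of things; names that differ only in an ending like _2 or _b are one class to them, and where a whole thing is asked for, a point or a joint stands for the part that bears it (a point fixed in the world has none). Each returns a list of dicts, best first, with "confidence" (0 to 1); they miss things now and then, are a little off and sometimes report something else, mostly with a low value. They report only what shows in the picture. A call takes as long as a camera call. They do not tell look-alikes from the thing itself.
- viewer.silhouettes(name, camera): "mask" (384x512 bool, what is visible of it).
- viewer.pinpoint(name, camera): "at" ([x, y, z] in mm, in the coordinates of the camera as it stood for that picture, good to about 4 mm: a listed point, or the origin of a listed thing).
The state is a dict: "t": time; "joints": joint angles; "joint_velocities": joint speeds; "joint_torque": joint torques, N m; "tcp_pos": TCP position; "tcp_rot": TCP orientation; "contact_force": force on the tool from outside, world axes, zero at the start; "wrist_torque": the same for the moment, N m; "grip_width": opening from 0.0 (shut) to 1.0 (fully open); "grip_force": force on a finger pad.
Only numpy, scipy, OpenCV 4.12 (cv2) and the standard library are available. Lean on these libraries where they do the work, as an engineer would, in place of code of your own. Each camera call takes 0.05 s, during which the arm holds its last target. There are 200 camera calls.

### The job

The white ceramic beads have been rinsed and are airing in the steel dish that is clamped to the table. Take the stirring rod from its funnel-mouthed stand, put its end into the free middle of the dish close to the floor, and stir three full turns in wide circles through the ring of beads so that they all get shifted, with no bead leaving the dish. Then stand the rod back down in its stand and let go.

Things in the scene. Friction and masses are not known exactly. Their poses are not given: they have to be found in the camera images.
- stir_rod: stirring rod, 170 mm long, 120 g (may vary): a round steel shaft 14 mm thick, its upper 70 mm a round black grip 18 mm thick; stands upright in the stand at the start. Origin at the centre of its lower (stirring) end, z along the rod towards the grip. It is round, so any yaw suits a grasp; grip it at the black grip, 100 to 170 mm above the origin
- rod_stand: aluminium stand fixed to the table: an upright tube 66 mm high on a 75 x 50 x 8 mm base plate, open at the top. Bore 22 mm, its floor 8 mm above the table; above 50 mm the mouth widens like a funnel to 42 mm at the top. Origin on the table under the bore's axis, z up. It and the dish may trade places from one start to the next
- dish: round open steel dish, fixed to the table by a black clamp at either side (along its x axis, reaching 98 mm from the centre, 20 mm high): 146 mm across the rim, 40 mm high, inside about 128 mm across at the bottom and 132 mm higher up, floor 5 mm above the table. Origin on the table under its centre, z up, x through the two clamps, pointing roughly away from the robot
- bead_1: one of five alike white ceramic insulating beads lying in the dish: barrel-shaped, 22 mm across the middle, 16 mm across its flat ends, 18 mm high, 14 g; origin at the centre of the end it stands on at the start. At the start the five stand on the dish's floor in a ring of about 34 mm radius, the middle of the dish being free
- bead_2: another of the five beads, like bead_1
- bead_3: another of the five beads, like bead_1
- bead_4: another of the five beads, like bead_1
- bead_5: another of the five beads, like bead_1
Mind the look-alikes: they are no part of the job. Leave any brown look-alike of the dish alone.

How it is judged (in metres and radians):
On the way, in this order (a step that is already met when the one before it is completed fails the run):
1. the rod's end is low in the dish (less than 22 mm above the table), on the far side of its centre by 12 mm (first turn) (z of stir_rod in the frame of dish below 0.022 m and horizontal distance between stir_rod and dish below 0.062 m and x of stir_rod in the frame of dish above 0.012 m), for 0.05 s.
2. the rod's end is low in the dish (less than 22 mm above the table), on the near side of its centre by 12 mm (first turn) (z of stir_rod in the frame of dish below 0.022 m and horizontal distance between stir_rod and dish below 0.062 m and x of stir_rod in the frame of dish below -0.012 m), for 0.05 s.
3. the rod's end is low in the dish (less than 22 mm above the table), on the far side of its centre by 12 mm (second turn) (all of step 1), for 0.05 s.
4. the rod's end is low in the dish (less than 22 mm above the table), on the near side of its centre by 12 mm (second turn) (all of step 2), for 0.05 s.
5. the rod's end is low in the dish (less than 22 mm above the table), on the far side of its centre by 12 mm (third turn) (all of step 3), for 0.05 s.
At the end, for the whole second after the job is handed in: All five beads lie in the dish (within 64 mm of its centre, lower than 35 mm), at least four of them 12 mm or more from where they started; the rod is down in its stand's bore (end within 12 mm of the axis, below 25 mm), within 15 degrees of upright, at rest (horizontal distance between each of bead_1, bead_2, bead_3, bead_4, bead_5 and dish below 0.064 m and z of each of bead_1, bead_2, bead_3, bead_4, bead_5 in the frame of dish below 0.035 m and (distance of each of bead_1, bead_2, bead_3, bead_4 from where it was at the start of the episode above 0.012 m or distance of each of bead_1, bead_2, bead_3, bead_5 from where it was at the start of the episode above 0.012 m or distance of each of bead_1, bead_2, bead_4, bead_5 from where it was at the start of the episode above 0.012 m or distance of each of bead_1, bead_3, bead_4, bead_5 from where it was at the start of the episode above 0.012 m or distance of each of bead_2, bead_3, bead_4, bead_5 from where it was at the start of the episode above 0.012 m) and horizontal distance between stir_rod and rod_stand below 0.012 m and z of stir_rod in the frame of rod_stand below 0.025 m and angle between stir_rod's own z axis and vertical below 0.26 rad and linear speed of stir_rod below 0.03 m/s); the robot touches nothing.
It also fails if it takes over 72 s, if anything falls off the work surface, if the arm or the gripper's body presses on something with over 40 N, if the wrist force passes 120 N, or if a joint passes its speed limit or range.

## Working session

There is one attempt and no reset: what is moved stays moved. The work goes in short steps, each a Python script; the robot and the scene stay as the last script left them, time stands still between calls to the robot, and variables do not carry over. Pictures are saved under pics/ and viewed, at most 10 in all, crops included, and the job is handed in when it is done.

```bash
ls; mkdir -p pics
cat > h.py <<'E'
import numpy as np, cv2
from cell import robot, grip, kin, viewer
def w(info,p): return np.array(info["R"]).T@(np.array(p)-np.array(info["t"]))
def proj(info,X):
    c=np.array(info["R"])@np.array(X,float)+np.array(info["t"]); s=c[:2]/c[2]; s=s*(1+info["k1"]*(s@s))
    K=np.array(info["camera_matrix"]); return K[:2,:2]@s+K[:2,2]
def ray(info,uv):
    K=np.array(info["camera_matrix"]); d=np.linalg.solve(K,[uv[0],uv[1],1])[:2]; s=d.copy()
    for _ in range(20): s=d/(1+info["k1"]*(s@s))
    R=np.array(info["R"]); return R.T@(-np.array(info["t"])), R.T@np.array([*s,1])
def onz(info,uv,z):
    o,d=ray(info,uv); return o+d*(z-o[2])/d[2]
def tri(*rs):
    A=0;b=0
    for o,d in rs:
        d=d/np.linalg.norm(d);P=np.eye(3)-np.outer(d,d);A=A+P;b=b+P@o
    return np.linalg.solve(A,b)
def save(name,img): cv2.imwrite("pics/"+name,cv2.cvtColor(img,cv2.COLOR_RGB2BGR))
E
python3 - <<'E'
from h import *
np.set_printoptions(precision=1,suppress=True)
ims=[]
for c in ["scene","side"]:
    i=viewer.camera_info(c); im=viewer.read_camera(c); ims.append(im)
    print(c,"campos",-np.array(i["R"]).T@np.array(i["t"]))
    for n in ["stir_rod","rod_stand","dish","bead_1"]:
        for d in viewer.pinpoint(n,c):
            X=w(i,d["at"]); print(n,round(d["confidence"],2),X,proj(i,X))
save("a.png",cv2.resize(np.vstack(ims),(0,0),fx=.78,fy=.78) if 0 else ims[0]); save("b.png",ims[1])
print(robot.observe())
E
```

```text
pics
scene campos [  23.2 -887.4  881.2]
dish 0.92 [ 537.1 -291.2    5. ] [265.3 255. ]
dish 0.92 [848.7  92.6   1. ] [261.6 137.6]
bead_1 0.55 [ 536.5 -325.4    5.4] [274.7 263.4]
bead_1 0.48 [ 573.4 -300.4    8.2] [279.4 249.1]
side campos [  686.  -1028.2   510.2]
rod_stand 0.57 [491.8 -25.5  -1.5] [190.5 187.8]
dish 0.98 [ 538.1 -295.2    0.3] [192.2 244.6]
dish 0.88 [845.9  95.8  -0.3] [316.7 170.4]
dish 0.71 [ 571.3 -306.     2.7] [207.  246.8]
bead_1 0.56 [ 554.2 -263.7    3.4] [201.6 235.4]
bead_1 0.51 [ 566.8 -306.5    6.8] [204.7 245.4]
bead_1 0.51 [ 533.3 -326.3    7.1] [187.4 250.4]
bead_1 0.44 [ 517.1 -267.8    6.5] [184.4 234.9]
bead_1 0.39 [ 504.1 -305.1    3.9] [175.5 245.5]
{'t': 0.5, 'joints': array([ 1.2,  0.5, -0. ,  1.6,  0. ,  1.1, -0.1]), 'joint_velocities': array([ 0., -0.,  0.,  0.,  0.,  0.,  0.]), 'joint_torque': array([ -0. , -52. ,  -0. , -24.4,  -0.1,   0. ,   0. ]), 'tcp_pos': array([ 218.4, -612.2,  214.6]), 'tcp_rot': array([-3.1, -0.5,  0. ]), 'contact_force': array([-0.3,  0.6,  1. ]), 'wrist_torque': array([0., 0., 0.]), 'grip_force': 0.0, 'grip_width': 1.0014825504931897}
```

View pics/a.png

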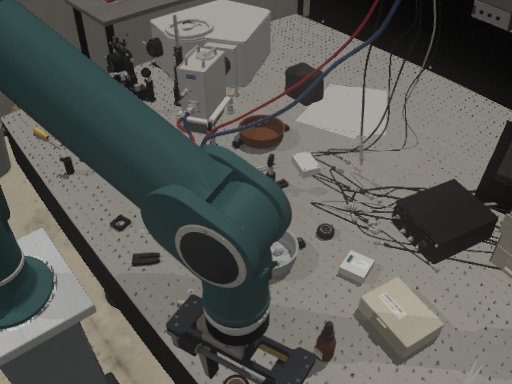

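View pics/b.png

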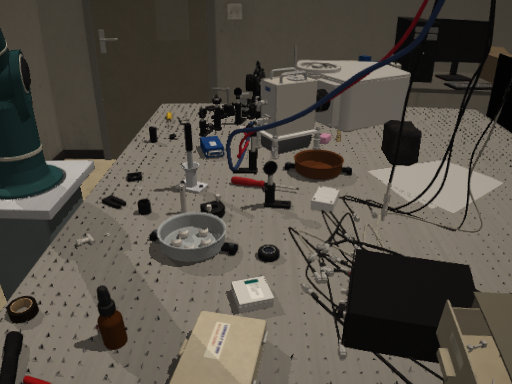

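Candidates: the steel dish is at side (192,240), against the brown look-alike at (318,163). The rod in its stand is at side (189,160). The other upright posts, at (270,185) and (182,195), aren't the rod. Next I'll check hose clearance and take two wrist views.

Run:
```python
from h import *
np.set_printoptions(precision=1,suppress=True)
s=viewer.camera_info("scene"); d=viewer.camera_info("side")
for a,b in [((205,141),(237,170)),((300,90),(350,75)),((350,55),(400,45)),((380,20),(425,15))]:
    print("hose",tri(ray(s,a),ray(d,b)))
i=viewer.camera_info("wrist"); o=robot.observe()
print(-np.array(i["R"]).T@np.array(i["t"]), np.array(i["R"]), o["tcp_rot"])
# side: post near dish, instr
for uv in [(182,210),(217,210),(270,205),(190,188)]: print(uv,onz(d,uv,0))
```

```text
hose [629.1  86.5  41.7]
hose [856.9 -79.5 283.1]
hose [ 945.4 -157.3  372.7]
hose [ 985.3 -197.2  451.7]
[ 279.8 -590.2  384.1] [[ 0.3 -0.9 -0. ]
 [-0.9 -0.3  0.2]
 [-0.2 -0.1 -1. ]] [-3.1 -0.5  0. ]
(182, 210) [ 490.2 -148.2    0. ]
(217, 210) [ 576.1 -145.7    0. ]
(270, 205) [ 705.8 -117.2    0. ]
(190, 188) [491.  -29.3   0. ]
```

Run:
```python
from h import *
np.set_printoptions(precision=2,suppress=True)
for yaw in np.arange(-180,180,30):
  from scipy.spatial.transform import Rotation as R
  r=(R.from_euler('z',yaw,degrees=True)*R.from_rotvec([np.pi,0,0])).as_rotvec()
  for p in [(492,-25,300),(538,-293,300),(515,-160,380)]:
    q=kin.ik(p,r); print(yaw,p,None if q is None else np.array(q))
```

```text
-180 (492, -25, 300) [ 0.79  0.23 -0.92  1.83  0.2   1.18  1.38]
-180 (538, -293, 300) [ 0.95  0.43 -0.69  1.57  0.28  1.25  1.79]
-180 (515, -160, 380) [ 0.85  0.23 -0.73  1.62  0.16  1.35  1.67]
-150 (492, -25, 300) [ 1.03  0.39 -1.29  1.82  0.39  1.23  1.72]
-150 (538, -293, 300) [ 1.27  0.71 -1.32  1.55  0.69  1.43  2.  ]
-150 (515, -160, 380) [ 1.21  0.44 -1.3   1.6   0.42  1.43  1.97]
-120 (492, -25, 300) [ 1.03  0.39 -1.29  1.82  0.39  1.23  2.24]
-120 (538, -293, 300) [ 1.27  0.71 -1.32  1.55  0.69  1.43  2.53]
-120 (515, -160, 380) [ 1.21  0.44 -1.3   1.6   0.42  1.43  2.49]
-90 (492, -25, 300) [-1.19  0.26  1.4   1.93 -0.28  1.18 -2.83]
-90 (538, -293, 300) [ 0.33  0.33  0.15  1.61 -0.05  1.21 -2.65]
-90 (515, -160, 380) [ 0.33  0.16 -0.11  1.65  0.02  1.34 -2.92]
-60 (492, -25, 300) [ 0.33  0.14 -0.38  1.86  0.06  1.15 -2.69]
-60 (538, -293, 300) [ 0.4   0.33  0.05  1.6  -0.02  1.21 -2.16]
-60 (515, -160, 380) [ 0.39  0.16 -0.17  1.65  0.03  1.34 -2.41]
-30 (492, -25, 300) [ 0.39  0.15 -0.45  1.85  0.07  1.16 -2.18]
-30 (538, -293, 300) [ 0.47  0.33 -0.04  1.6   0.01  1.21
[... 521 characters left out ...]
8, -293, 300) [ 0.67  0.36 -0.3   1.59  0.11  1.22 -0.17]
60 (515, -160, 380) [ 0.61  0.19 -0.43  1.63  0.08  1.34 -0.36]
90 (492, -25, 300) [ 0.58  0.18 -0.66  1.84  0.12  1.16 -0.13]
90 (538, -293, 300) [ 0.75  0.37 -0.41  1.58  0.15  1.22  0.32]
90 (515, -160, 380) [ 0.69  0.2  -0.52  1.63  0.1   1.34  0.15]
120 (492, -25, 300) [ 0.62  0.19 -0.72  1.84  0.13  1.16  0.39]
120 (538, -293, 300) [ 0.82  0.39 -0.5   1.57  0.19  1.23  0.81]
120 (515, -160, 380) [ 0.75  0.21 -0.59  1.62  0.12  1.35  0.66]
150 (492, -25, 300) [ 0.68  0.2  -0.79  1.84  0.15  1.17  0.89]
150 (538, -293, 300) [ 0.88  0.4  -0.59  1.57  0.23  1.24  1.3 ]
150 (515, -160, 380) [ 0.79  0.22 -0.64  1.62  0.13  1.35  1.17]
```

Run:
```python
from h import *
np.set_printoptions(precision=1,suppress=True)
D=[np.pi,0,0]
robot.movep([300,-500,380],D)
for k,p in enumerate([(550,-250,380),(530,-90,380)]):
    robot.movep(p,D); robot.hold(.3)
    i=viewer.camera_info("wrist"); im=viewer.read_camera("wrist"); save(f"w{k}.png",im)
    if k==0: print(i["camera_matrix"][0][0],i["k1"])
    for n in ["stir_rod","rod_stand","dish","bead_1"]:
        for d in viewer.pinpoint(n,"wrist"):
            X=w(i,d["at"]); print(k,n,round(d["confidence"],2),X,proj(i,X))
    np.save(f"w{k}.npy",{"R":i["R"],"t":i["t"],"camera_matrix":i["camera_matrix"],"k1":i["k1"]},allow_pickle=True)
print(robot.observe()["t"])
a=[cv2.imread(f"pics/w{k}.png") for k in (0,1)]
cv2.imwrite("pics/w.png",cv2.resize(np.hstack(a),(800,300)))
```

```text
277.1819444170934 -0.0342969164408373
0 stir_rod 0.86 [490.6 -19.9   4.5] [141.  188.5]
0 rod_stand 0.69 [ 500.2 -301.5    2. ] [279.9 183.5]
0 rod_stand 0.56 [492.2 -22.3  -0.4] [143.  187.2]
0 dish 0.7 [ 537.9 -292.9   -1.3] [275.9 164.7]
0 bead_1 0.51 [ 503.5 -301.     5.1] [279.8 182.2]
0 bead_1 0.49 [ 534.9 -321.6    1.4] [290.3 166.4]
0 bead_1 0.47 [ 559.1 -261.8    1.1] [260.4 154.2]
0 bead_1 0.47 [ 514.6 -272.4    6.4] [265.7 176.9]
0 bead_1 0.46 [ 570.7 -305.1   11.1] [283.  148.7]
1 stir_rod 0.52 [492.6 -22.9   9.7] [220.4 178.4]
1 stir_rod 0.21 [ 573.5 -304.5    6.7] [365.1 136.9]
1 dish 0.59 [ 539.3 -291.4   -3.1] [355.2 154.1]
1 bead_1 0.62 [ 537.2 -327.     1.8] [373.8 155.5]
1 bead_1 0.61 [ 504.3 -302.4    5.4] [360.8 172.2]
1 bead_1 0.48 [ 570.8 -305.3    6. ] [365.3 138.3]
1 bead_1 0.42 [ 559.7 -263.8    8. ] [343.9 144.1]
1 bead_1 0.42 [ 510.4 -270.7    4.2] [345. 169.]
4.475
```

View pics/w.png

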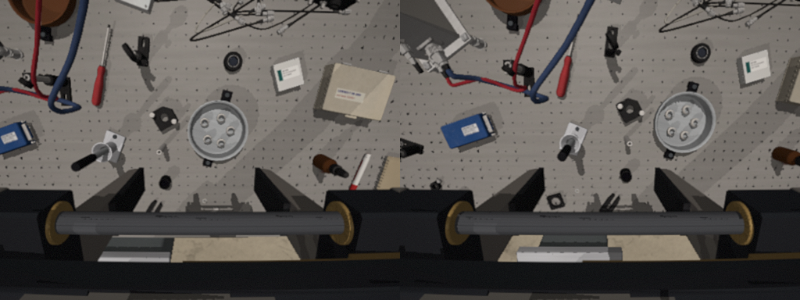

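The steel dish with its five beads is at about (275,165) in the first wrist view, and the rod in its stand at about (142,187). The brown dish is at the top left. Now a close check of the rod.

Run:
```python
from h import *
np.set_printoptions(precision=1,suppress=True)
D=[np.pi,0,0]
tops=[];fl=[];crops=[]
for k,p in enumerate([(450,-75,290),(450,30,290)]):
    robot.movep(p,D); robot.hold(.3)
    i=viewer.camera_info("wrist"); im=viewer.read_camera("wrist"); 
    for n in ["stir_rod","rod_stand"]:
        for d in viewer.pinpoint(n,"wrist"): X=w(i,d["at"]); print(k,n,round(d["confidence"],2),X)
        for m in viewer.silhouettes(n,"wrist")[:1]:
            c=np.argwhere(m["mask"])[:,::-1]; print(n,m["confidence"],c.min(0),c.max(0),len(c))
            im=im.copy(); e=cv2.morphologyEx(m["mask"].astype(np.uint8),cv2.MORPH_GRADIENT,np.ones((2,2)))>0
            im[e]=(255,0,0) if n=="stir_rod" else (0,255,0)
    for X in [(492,-23,66),(492,-23,178)]:
        u=proj(i,X); cv2.circle(im,tuple(int(v) for v in u),2,(255,255,0),-1); print(u)
    c=proj(i,(492,-23,100)).astype(int); x0=max(0,min(512-200,c[0]-100)); y0=max(0,min(384-200,c[1]-100)); print("crop",x0,y0)
    crops.append(cv2.resize(im[y0:y0+200,x0:x0+200],(400,400),interpolation=cv2.INTER_NEAREST))
    np.save(f"c{k}.npy",dict(i),allow_pickle=True)
save("c.png",np.hstack(crops))
```

```text
0 stir_rod 0.65 [ 502.6 -303.3    2.8]
0 stir_rod 0.58 [491.1 -21.5   8.3]
stir_rod 0.56 [196 136] [226 157] 430
0 rod_stand 0.95 [493.7 -19.4   1.7]
rod_stand 0.65 [202 114] [245 166] 1216
[217.8 143.2]
[203.4 150. ]
crop 114 44
1 stir_rod 0.58 [491.6 -23.9   7.5]
stir_rod 0.81 [284 135] [315 155] 449
1 rod_stand 0.8 [489.2 -24.    0.9]
rod_stand 0.79 [265 112] [311 165] 1354
[291.8 142.2]
[306.3 148.9]
crop 195 43
```

View pics/c.png

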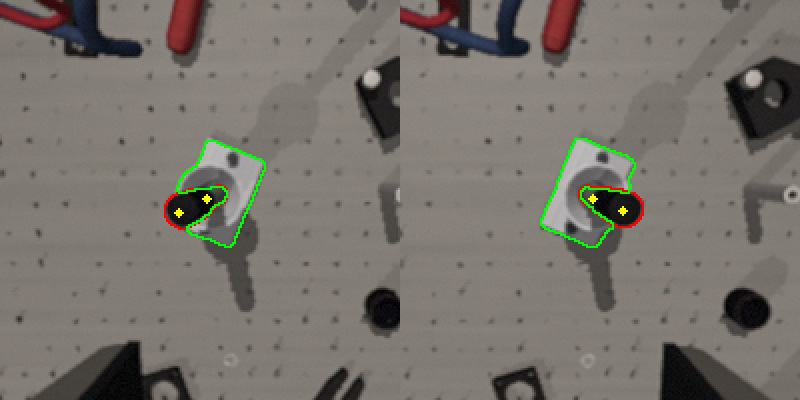

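Run:
```python
from h import *
np.set_printoptions(precision=1,suppress=True)
D=[np.pi,0,0]
# stereo refine from picked pixels
c0,c1=[np.load(f"c{k}.npy",allow_pickle=True).item() for k in (0,1)]
print("rod top",tri(ray(c0,(204,149.5)),ray(c1,(307.5,148))),"mouth",tri(ray(c0,(219,142.5)),ray(c1,(293.5,141))))
crops=[]
for p in [(490,-240,300),(500,-320,300)]:
    robot.movep(p,D); robot.hold(.3)
    i=viewer.camera_info("wrist"); im=viewer.read_camera("wrist").copy()
    for d in viewer.pinpoint("dish","wrist"): print("pin",round(d["confidence"],2),w(i,d["at"]))
    for d in viewer.pinpoint("bead_1","wrist"): print("bead",round(d["confidence"],2),w(i,d["at"]))
    m=[s for s in viewer.silhouettes("dish","wrist")]
    print(len(m),[x["mask"].sum() for x in m])
    M=m[0]["mask"].astype(np.uint8)
    o=cv2.morphologyEx(M,cv2.MORPH_OPEN,np.ones((17,17)))
    cs,_=cv2.findContours(o,cv2.RETR_EXTERNAL,cv2.CHAIN_APPROX_NONE); c=max(cs,key=cv2.contourArea)[:,0]
    P=np.array([onz(i,u,40)[:2] for u in c]); (x,y),r=cv2.minEnclosingCircle(P.astype(np.float32)); e=cv2.fitEllipse(P.astype(np.float32))
    print("rim",x,y,r,e)
    for X in [(538,-293,40)]:
        for a in np.linspace(0,6.28,60): cv2.circle(im,tuple(int(round(v)) for v in proj(i,(X[0]+73*np.cos(a),X[1]+73*np.sin(a),40))),0,(255,0,0),-1)
    c=proj(i,(538,-293,20)).astype(int); x0,y0=np.clip(c[0]-80,0,352),np.clip(c[1]-80,0,224); print("crop",x0,y0)
    crops.append(cv2.resize(im[y0:y0+160,x0:x0+160],(400,400),interpolation=cv2.INTER_NEAREST)); 
    np.save(f"d{len(crops)-1}.npy",dict(i),allow_pickle=True)
save("d.png",np.hstack(crops)); print(robot.observe()["t"])
```

```text
rod top [492.8 -23.9 179.6] mouth [493.4 -25.   68.1]
pin 0.97 [ 538.1 -289.2   -2.1]
bead 0.62 [ 570.7 -302.     9.3]
bead 0.58 [ 509.6 -271.4    4.5]
bead 0.54 [ 558.4 -260.5    2. ]
bead 0.5 [ 534.7 -325.4    2.7]
bead 0.38 [ 504.  -304.     3.7]
1 [np.int64(7422)]
rim 537.1217651367188 -291.4035949707031 78.14383697509766 ((532.8892822265625, -296.8441467285156), (132.69979858398438, 147.38504028320312), 51.90915298461914)
crop 208 56
pin 0.56 [ 538.7 -290.5   -3.9]
bead 0.63 [ 558.9 -262.     6.1]
bead 0.62 [ 512.  -269.4    4.9]
bead 0.56 [ 571.  -303.6    5.8]
bead 0.41 [ 537.  -326.8    3.8]
1 [np.int64(7193)]
rim 538.580322265625 -294.96624755859375 77.90357208251953 ((538.03125, -295.2957458496094), (139.6317901611328, 146.23858642578125), 66.62229919433594)
crop 158 62
9.1083
```

View pics/d.png

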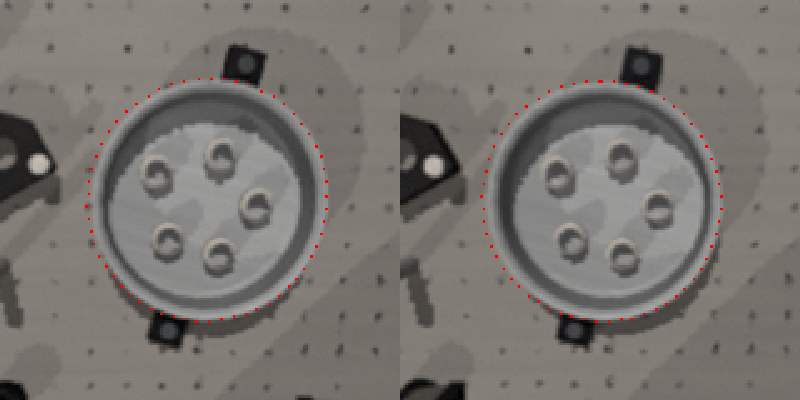

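The dish centre is (538,-293), and the red rim circle fits. The clamps at crop (244,65) and (170,328) put the dish's x axis at about -16° yaw. The rod is confirmed as the black grip standing in the aluminium funnel. Grasping it now.

Run:
```python
from h import *
np.set_printoptions(precision=2,suppress=True)
D=[np.pi,0,0]
grip(1.0)
robot.movep([492.9,-24.3,260],D)
robot.servo_line([492.9,-24.3,118],feed=150); robot.hold(.2)
grip(0.0,60); robot.hold(.3)
o=robot.observe(); print(o["tcp_pos"],o["grip_width"],o["grip_force"],o["contact_force"])
robot.servo_line([492.9,-24.3,250],feed=120); robot.hold(.3)
o=robot.observe(); print(o["t"],o["tcp_pos"],o["grip_width"],o["grip_force"],o["contact_force"])
ims=[];
for c in ["wrist","side"]:
    i=viewer.camera_info(c); im=viewer.read_camera(c).copy()
    for d in viewer.pinpoint("stir_rod",c): print(c,d["confidence"],w(i,d["at"]))
    for z in (140,240):
        u=proj(i,(492.9,-24.3,z)); print(c,z,u)
    ims.append(im)
u=proj(i,(492.9,-24.3,190)).astype(int)
s=cv2.resize(ims[1][max(0,u[1]-50):max(0,u[1]-50)+100,u[0]-50:u[0]+50],(384,384),interpolation=cv2.INTER_NEAREST); print("sidecrop",u-50)
save("g.png",cv2.resize(np.hstack([cv2.resize(ims[0],(512,384)),s]),(800,343)))
```

```text
[492.9  -24.25 118.  ] 0.1863391195596373 59.99990165233612 [ 0.52  1.12 -0.19]
14.7333 [492.75 -24.27 249.64] 0.186617980081349 59.99953508377075 [-0.45 -0.34 -1.85]
wrist 0.97 [492.96 -18.93 137.65]
wrist 140 [254.82 189.71]
wrist 240 [254.77 222.96]
side 0.55 [493.41 -24.63 142.02]
side 140 [187.42 138.37]
side 240 [184.79 100.12]
sidecrop [136  69]
```

View pics/g.png

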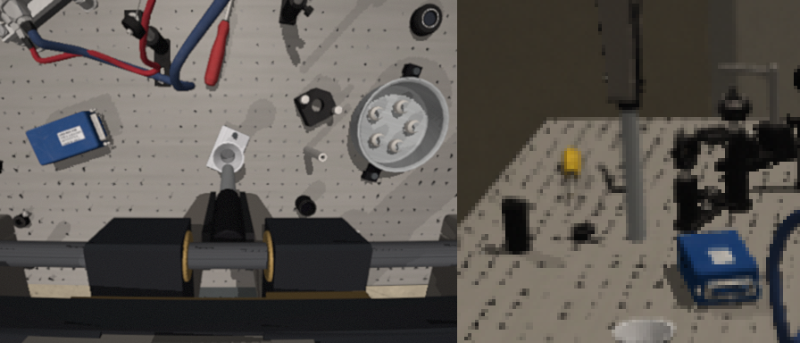

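The rod hangs straight. Its end is at side pixel (188,139), against (187,138) predicted, so it lies 110 mm below the TCP. Going to the dish and stirring.

Run:
```python
from h import *
np.set_printoptions(precision=1,suppress=True)
D=[np.pi,0,0]; C=np.array([537.7,-293.2]); yaw=np.radians(-16)
robot.movep([*C,240],D)
robot.servo_line([*C,122],feed=100); robot.hold(.1)
o=robot.observe(); print(o["t"],o["tcp_pos"],o["contact_force"])
N=20; mx=0; log=[]
t0=o["t"]
for k in range(0,3*N+2):
    a=2*np.pi*k/N; r=30+2.5*k/(3*N)
    if k==0:
        pass
    r=min(r,10+4*k) if k<6 else r      # spiral out
    a+=yaw-np.pi/3                      # reach full radius near dish +x
    robot.servo_line([C[0]+r*np.cos(a),C[1]+r*np.sin(a),122],feed=70)
    f=robot.observe(); F=np.linalg.norm(f["contact_force"]); log.append(F)
    if F>35: print("FORCE",k,f["contact_force"]); break
    if k==N//2:
        print(robot.observe()["t"])
print(np.array(log)); o=robot.observe(); print(o["t"],o["tcp_pos"],o["grip_width"])
i=viewer.camera_info("side"); save("s.png",cv2.resize(viewer.read_camera("side")[180:290,130:260],(780,600) if 0 else (650,550),interpolation=cv2.INTER_NEAREST))
for d in viewer.pinpoint("stir_rod","side"): print(d["confidence"],w(i,d["at"]))
for d in viewer.pinpoint("bead_1","side"): print(round(d["confidence"],2),w(i,d["at"]))
```

```text
17.425 [ 538.1 -293.4  122.7] [ 0.4  0.3 -1. ]
20.45
[2.2 1.5 1.5 1.5 2.3 2.3 1.2 2.  2.2 1.7 0.8 1.2 2.  1.2 2.  1.6 1.4 1.
 1.6 1.5 1.8 1.7 1.  1.1 2.2 2.5 1.2 1.8 1.2 1.9 2.4 1.9 1.4 2.4 2.2 1.7
 1.2 1.5 2.  1.9 1.2 1.6 2.1 1.7 2.2 0.8 1.6 2.2 1.9 1.8 2.1 1.5 2.  1.2
 2.  2.1 0.6 2.4 2.2 2.1 1.3 1.4]
35.2583 [ 555.6 -320.1  121.9] 0.18814283581689434
0.8 [ 556.3 -315.1   12.8]
0.64 [ 489.6 -281.3    5.7]
0.35 [ 588.8 -295.1    4.8]
```

View pics/s.png

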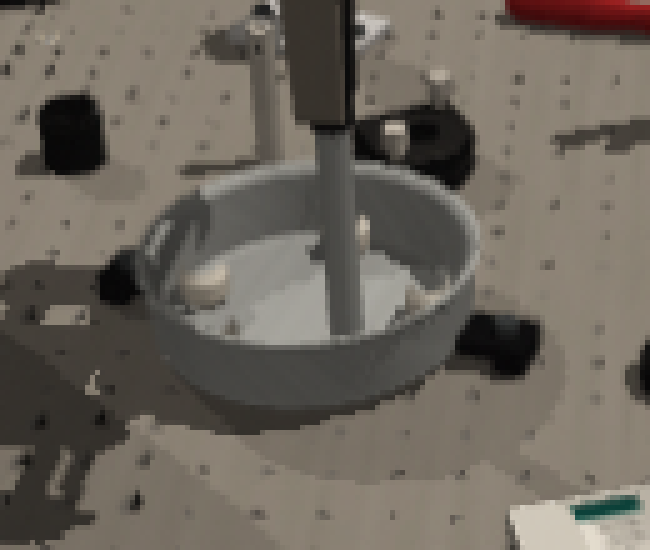

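The rod is low in the dish, end at about crop (345,330), and the beads have been pushed to the wall: (205,285), (360,235) and (425,300), with the others hidden. I'll lift, check the beads and check how the rod hangs.

Run:
```python
from h import *
np.set_printoptions(precision=1,suppress=True)
D=[np.pi,0,0]
o=robot.observe()["tcp_pos"]
robot.servo_line([o[0],o[1],240],feed=150)
robot.movep([493.2,-24.5,240],D); robot.hold(.3)
i=viewer.camera_info("wrist"); im=viewer.read_camera("wrist").copy()
for n in ["bead_1","stir_rod","rod_stand"]:
    for d in viewer.pinpoint(n,"wrist"): print(n,round(d["confidence"],2),w(i,d["at"]))
u=proj(i,(538,-293,20)).astype(int); A=im[u[1]-70:u[1]+70,u[0]-70:min(512,u[0]+70)]
v=proj(i,(493,-25,66)).astype(int); B=im[v[1]-70:v[1]+70,v[0]-70:v[0]+70]
print(u,v,A.shape, "rod end pred",proj(i,(493.2,-24.5,130)),"mouth",proj(i,(493.3,-25,66)))
j=viewer.camera_info("side"); s=viewer.read_camera("side"); e=proj(j,(493.2,-24.5,130)); print("side end pred",e)
for d in viewer.pinpoint("stir_rod","side"): print(round(d["confidence"],2),w(j,d["at"]))
e=e.astype(int); S=s[e[1]-30:e[1]+40,e[0]-35:e[0]+35]
save("r.png",np.hstack([cv2.resize(x,(265,265),interpolation=cv2.INTER_NEAREST) for x in (A,B,S)])); print(robot.observe()["t"])
```

```text
bead_1 0.69 [ 560.2 -337.     2.4]
bead_1 0.49 [ 484.7 -284.9    4. ]
bead_1 0.46 [ 592.1 -291.7    3.5]
bead_1 0.35 [ 551.  -242.5    3.6]
stir_rod 0.63 [493.3 -23.5 128.4]
rod_stand 0.85 [494.1 -21.    1.8]
[445 141] [254 178] (140, 137, 3) rod end pred [254.1 190. ] mouth [254.6 178.4]
side end pred [187.8 142.1]
0.68 [492.1 -23.1 129.8]
38.1
```

View pics/r.png

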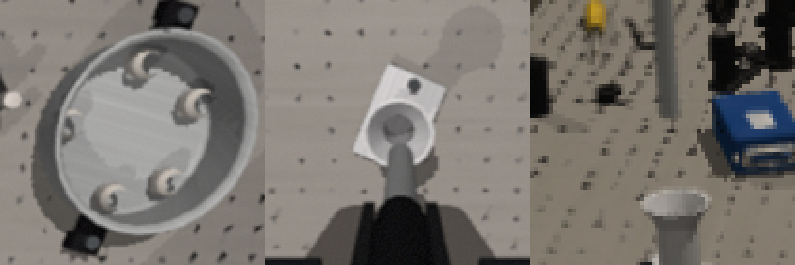

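All five beads are in the dish near the wall, at crop (142,65), (195,105), (72,125), (165,183) and (110,197), each moved more than 12 mm where measured. The rod end lines up with the funnel in both views, so I'm inserting it.

Run:
```python
from h import *
np.set_printoptions(precision=1,suppress=True)
for z in (185,165,150,135,125,119.5):
    robot.servo_line([493.2,-24.6,z],feed=80)
    o=robot.observe(); print(z,o["tcp_pos"],o["contact_force"])
    if np.linalg.norm(o["contact_force"])>20: print("STOP"); break
else:
    grip(1.0); robot.hold(.2)
    robot.servo_line([493.2,-24.6,250],feed=120)
    robot.movep([450,-75,290],[np.pi,0,0]); robot.hold(.4)
    i=viewer.camera_info("wrist"); im=viewer.read_camera("wrist")
    for n in ["stir_rod","rod_stand"]:
        for d in viewer.pinpoint(n,"wrist"): print(n,round(d["confidence"],2),w(i,d["at"]))
    print(proj(i,(493,-24,178)))
    j=viewer.camera_info("side"); s=viewer.read_camera("side")
    for d in viewer.pinpoint("stir_rod","side"): print(round(d["confidence"],2),w(j,d["at"]))
    save("f.png",np.hstack([cv2.resize(im[44:244,114:314],(400,400)),cv2.resize(s[100:270,110:280],(400,400))]))
print(robot.observe()["t"])
```

```text
185 [493.6 -24.6 185.3] [-0.2  0.2 -2.1]
165 [493.  -24.6 164.8] [-0.2  0.  -1.3]
150 [493.  -24.6 149.8] [-0.1 -0.3 -2.3]
135 [493.  -24.6 134.8] [ 0.3  0.6 -1.3]
125 [492.9 -24.6 124.8] [-0.2 -0.3 -1.6]
119.5 [493.  -24.6 119.3] [-0.4 -0.2 -1.7]
stir_rod 0.67 [493.2 -20.7  11.2]
rod_stand 0.71 [489.8 -23.8  -0.4]
[204.7 147.7]
44.2
```

View pics/f.png

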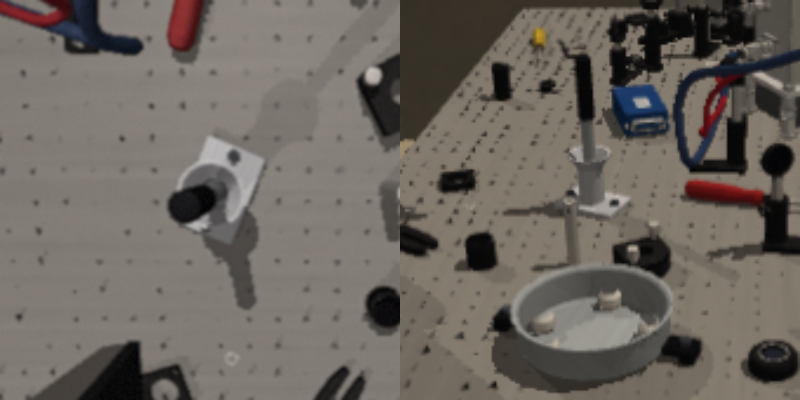

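The rod stands in the stand (grip top at crop (188,203), side view (583,60)), the gripper is clear, and the beads are in the dish.

```bash
python3 -c "
from cell import robot
print(robot.job_done())"
```

```text
the job is handed in; nothing more can be done
None
```

I stirred the beads for three full turns, stood the rod back in its stand and let go, then handed the job in at about 44 s; all five beads were still in the dish, and the hand-in call returned no verdict.

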